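# Lift the round brass stamp out of its tray with tongs

## Robot

A 6-joint arm with a two-finger parallel gripper is mounted at the origin on the work surface. World frame = base frame: x ahead of the robot, y to its left, z up, the work surface at z = 0. Lengths are in m, angles in rad, forces in N, time in s.
With the tool pointing down it reaches from about 0.3 to 0.775 m from the base axis. Payload 14.6 kg.
Tool frame: the origin (TCP) lies on the centre line of the jaws, within the pads' length; the fingertips stand 11 mm ahead of it and the grasp point (between the pads) lies 8 mm behind it; y points along the fingers, x is the direction in which the jaws open and shut, and the axes are right-handed (so a half turn about y gives the same grasp; the last joint's range is limited). The gripper opens to 94 mm and grips with 3 to 60 N. Pads are 16 mm wide; open, the fingers measure 119 mm over their backs; the gripper's body (75 mm by 177 mm) begins 78 mm behind the grasp point.
Start: joints at [1.091, 0.3, 1.521, -0, 1.321, -0.067], TCP at [0.221, 0.504, 0.216] pointing down, gripper open.
Joint ranges: [-3.03, 3.03], [-0.79, 2.21], [0.23, 2.52], [-1.04, 4.18], [0, 3.07], [-2.55, 2.55]. Speed limits (rad/s): [2.22, 2.22, 2.57, 3.14, 3.14, 3.14].

## Interface

Orientations are given as [roll, pitch, yaw] about the fixed x, y, z axes, in that order (R = Rz(yaw) Ry(pitch) Rx(roll)).
In Python, from station import ctrl, imaging gives the robot as it stands. The module is installed in compiled form; this text tells all that it offers.
- The arm moves only by the tool apply_moves, never from a script. Its argument "deltas" is a list of rows, each an object with "dp": the shift along the tool's x, y, z in m, a list of three; "roll": the turn about the tool's y in rad; "grip": the closure, from -1 (fully open) to 1 (shut). In form: [{"dp": [tx, ty, tz], "roll": roll, "grip": grip}, ...]. A call has 1 to 10 rows; each row shifts and turns the commanded pose from where the row before left it, along the tool's axes as they then stand; what a row does not reach is not made up. A row lasts 1/8 s, in which the tool goes at most 62.5 mm and 10.7 degrees, less where a joint would pass 70% of its speed; a pose out of reach is approached as far as the arm can. A call with a gripper value outside its range is refused whole. The fingers move at their own pace and stop on an object; "newtons" is the grip in N (left out, the last holds). Time passes only in rows, so rows that do not move let the fingers close. It gives the time, the measured TCP pose, the force and the opening at its end, in the units of the state.
- ctrl.get_obs(): the state, without advancing time (a new reading comes with each control period).
- imaging.camera(name): name is "scene" or "top" or "wrist"; returns the picture (384x512x3 uint8, blue, green, red); there is no depth.
- imaging.camera_info(name): a dict with "K" (3x3 intrinsics, pixels), "world_from_camera" (4x4, takes a point from camera to world coordinates). Camera axes: x right, y down, z forward; pixel columns grow to the right and rows downward; lengths in m; the calibration is good to about 2 mm. The wrist camera is an equidistant fisheye: a pixel r from the principal point sees the ray r / f radians off the axis. A picture is of the moment at which its call begins: read the wrist's pose just before it. camera_info takes no time and is no camera call; for the wrist camera it gives the pose at the moment of the call.
- ctrl.hand_in(): hands the job in, once; it reports no verdict.
The state is a dict: "time_s": time; "qpos": joint angles; "joint_vel": joint speeds; "tau": joint torques, N m; "ee_pos": TCP position; "eef_rot": TCP orientation; "force": force on the tool from outside, world axes, zero at the start; "moment": the same for the moment, N m; "grip_width": finger opening in m.
Only numpy, scipy, OpenCV 4.12 (cv2) and the standard library are available. Lean on these libraries where they do the work, as an engineer would, in place of code of your own. Each camera call takes 0.05 s, during which the arm holds its last target. There are 200 camera calls.

## Task

The brass branding stamps have been carried over in their tray and may still be hot. First swing the tray's carry handle over, away from you, until it clicks down past its catches and stays at its stop; then pick up the tongs and take the round stamp by its stem with them, never touching it with the gripper and leaving the other two stamps, the pencil, the eraser and the sanding block where they are. Finish while holding: keep the tongs squeezed on the stamp, upright with its face down and still, in the air a few centimetres or more above the middle of the blank wood slice.

Things in the scene. Friction and masses are not known exactly. Their poses are not given: they have to be found in the camera images.
- tray: Low steel tray with a white tile floor, 110 (x) by 200 (y) mm, fixed; left or right half of the table (tongs in the other). Origin: centre of the underside, on the table; x points away from the robot (within 0.25 rad), z up. Floor 14, rim 26 mm above the table; at the short ends ears to 42 mm and, 39 mm further along x, catch tabs to 50 mm. Three stamps stand in it in a row along y, 62 mm apart.
- handle (a joint): Angle of the tray's wire carry handle. 0 = upright, positive = leaning to tray +x, away from the robot; starts between -0.3 and 0.4, stop at 1.50 rad (lying level, bar beyond the tray's far wall). From about 1.2 to 1.35 its legs ride over two spring bumps, then it snaps by itself to 1.50 and stays. Elsewhere it stays where left, but may sink by itself from 0.9 to 1.2. 1 to 3 N at the bar moves it.
- handle_hinge (a point): On the handle's pivot axis, which runs along the tray's y, above the middle of the tray: 32 mm above the tray's origin.
- handle_bar (a point): Middle of the handle's bar, 95 mm from the pivot axis; the bar lies along the tray's y. A round wooden sleeve 16 mm thick and 90 mm long is round it; the bar's ends and the two legs, 214 mm apart, just outside the tray's ends, are 6 mm wire.
- round_stamp: Brass branding stamp with a ROUND plate 38 mm across and 6 mm thick, face down, and a plain round stem 12 mm thick standing up from its centre, top 46 mm above the face. Origin: centre of the face (underside); z up along the stem. About 85 g. This is the one to take.
- square_stamp: The same with a square plate 26 by 26 by 6 mm and the same stem; origin at the centre of the underside. To be left alone.
- bar_stamp: The same with an oblong plate 46 by 14 by 6 mm (long side along its x) and the same stem; origin at the centre of the underside. To be left alone.
- tongs: Plain steel spring tongs, 228 mm long, lying on edge on the table, so that they open and close sideways; arms are strips 22 mm tall and 3 mm thick, sprung open. Origin: mid plane, underside, middle of the grip zone, near the centre of mass; x points to the jaws, z up. Rear bow at x = -112 to -92 mm. Width over the outside at rest: 56 mm at x = 0, 65 mm at the jaws' ends (widest). 90 g.
- tongs_left (a joint): Closing angle of the tongs' left (+y) arm about its hinge at x = -100 mm, y = 6 mm: 0 at rest (open), 0.10 with the jaws 12 mm apart, 0.128 shut. The right arm mirrors it. Grip zone: flat outer faces from x = -50 to 40 mm, 42 mm apart and parallel at 0.07, 36 mm apart at 0.10. Spring force on each finger at x = 0: about 4 N at rest, 9 N at 0.10; clamp a stem with 20 to 30 N.
- tongs_jaws (a point): Midway between the jaws, 97 mm ahead of the tongs' origin along their x, 11 mm above their lower edge. The jaws are flat plates 22 mm tall and 5 mm thick, from x = 78 to 116 mm, 51 mm apart inside at rest; each mm less at the grip closes them 2 mm.
- slice_top (a point): Centre of the top face of the blank wood slice, a bark-edged disc 150 mm across and 20 mm thick that lies between tray and tongs and does not move.
- pencil: Yellow pencil, 160 mm long and 8 mm thick, lying beside the tongs; origin under its middle, x along it.
- eraser: White eraser with a grey sleeve, 45 by 20 by 12 mm, lying on the other side of the tongs; origin under its middle.
- sanding_block: Cork sanding block, 50 by 85 by 28 mm, beyond the slice; origin under its middle.
There are look-alikes about, which are no part of the job. There is more than one size of the tray; the job needs the largest.

How it is judged:
By the outcome, as a careful person would: the job done as asked, in the order asked, and still so for the second after the job is handed in, while the arm keeps its last pose, push and grip.
It also fails if it takes over 69 s, if anything falls off the work surface, if the arm or the gripper's body presses on something with over 40 N, if the wrist force passes 120 N, or if a joint passes its speed limit or range.

## Working session

There is one attempt and no reset: what is moved stays moved. The work goes in short steps, Python scripts to look and compute and a tool call to move; the robot and the scene stay as the last step left them, time stands still between calls to the robot, and variables do not carry over. Pictures are saved under pics/ and viewed, about 8 in all and at most 12, crops included, and the job is handed in when it is done.

Besides the shell and the picture viewer there is one more tool, called after ">>>" by a JSON object that holds its "method" and its "body", one argument or row to a line. apply_moves: Moves the arm, as the interface text tells. Its arguments: {"type":"object","properties":{"deltas":{"type":"array"},"newtons":{"type":"number"}},"required":["deltas"]}

```bash
mkdir -p pics; python3 - <<'E'
from station import ctrl, imaging
import cv2, numpy as np
print(ctrl.get_obs())
for n in ["scene","top","wrist"]:
    i=imaging.camera_info(n); print(n,np.round(i["K"],2).tolist(),np.round(i["world_from_camera"],4).tolist())
    cv2.imwrite(f"pics/{n}0.png",imaging.camera(n))
E
```

```text
{'time_s': 0.0, 'qpos': array([ 1.09139148e+00,  3.00476046e-01,  1.52158393e+00,  7.11361635e-06,
        1.32068113e+00, -6.66085340e-02]), 'joint_vel': array([-0.00012632,  0.00047506, -0.00047969, -0.00259735, -0.00118241,
       -0.00037159]), 'tau': array([-7.90186514e-04, -5.31798220e+01, -3.52732229e+01,  7.08582834e-02,
        2.43041193e-02, -1.08804354e-04]), 'ee_pos': array([0.22053611, 0.50357978, 0.2158824 ]), 'eef_rot': array([-1.57071301e+00,  1.14544284e-03,  1.15799829e+00]), 'force': array([-0.17249908, -0.35057999, -0.35210995]), 'moment': array([-0.01834798,  0.01890502,  0.0259984 ]), 'grip_width': 0.0939279533396155}
scene [[460.59, 0.0, 250.69], [0.0, 460.59, 184.91], [0.0, 0.0, 1.0]] [[-0.2787, 0.8012, -0.5296, 1.208], [0.9603, 0.24, -0.1423, 0.2285], [0.013, -0.5482, -0.8362, 1.1592], [0.0, 0.0, 0.0, 1.0]]
top [[475.83, 0.0, 254.15], [0.0, 475.83, 191.07], [0.0, 0.0, 1.0]] [[-0.0218, -0.9919, 0.125, 0.3675], [-0.9997, 0.0226, 0.0052, 0.0261], [-0.008, -0.1249, -0.9921, 1.4237], [0.0, 0.0, 0.0, 1.0]]
wrist [[297.32, 0.0, 252.29], [0.0, 297.32, 189.14], [0.0, 0.0, 1.0]] [[0.4002, 0.8779, 0.263, 0.1444], [0.9164, -0.383, -0.116, 0.5375], [-0.0011, 0.2874, -0.9578, 0.3849], [0.0, 0.0, 0.0, 1.0]]
```

View pics/top0.png

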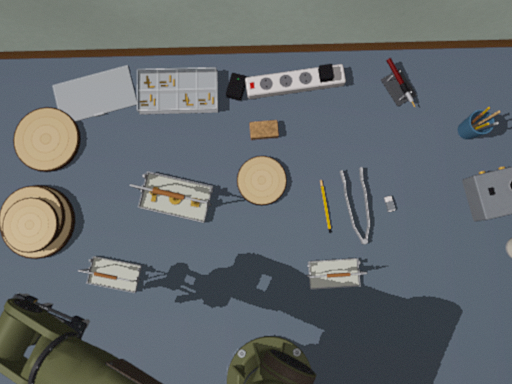

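View pics/scene0.png

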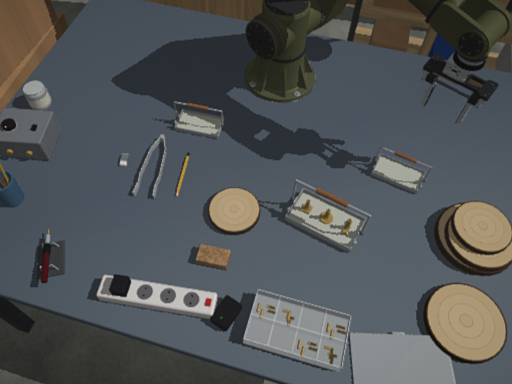

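```bash
python3 - <<'E'
import cv2, numpy as np
t=cv2.imread("pics/top0.png"); s=cv2.imread("pics/scene0.png")
z=lambda im,x,y,w,h:cv2.resize(im[y:y+h,x:x+w],(400,300),interpolation=cv2.INTER_CUBIC)
cv2.imwrite("pics/c1.png",np.vstack([np.hstack([z(t,120,160,100,75),z(s,275,175,100,75)]),np.hstack([z(t,310,160,112,84),z(s,110,130,112,84)])]))
E
```

```text
(no output)
```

View pics/c1.png

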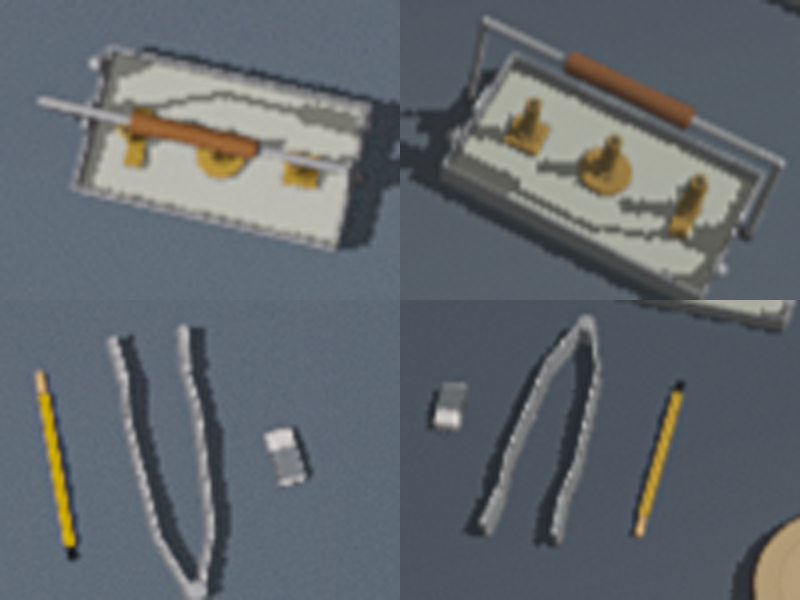

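```bash
cat > h.py <<'E'
import numpy as np, cv2
from station import ctrl, imaging
INF={n:imaging.camera_info(n) for n in("top","scene")}
def ray(n,uv,info=None):
    i=info or INF[n]; K=np.array(i["K"]); T=np.array(i["world_from_camera"])
    x=(uv[0]-K[0,2])/K[0,0]; y=(uv[1]-K[1,2])/K[1,1]
    if n=="wrist":
        r=np.hypot(x,y); d=np.array([x/r*np.sin(r),y/r*np.sin(r),np.cos(r)]) if r>1e-9 else np.array([0,0,1.])
    else: d=np.array([x,y,1.]); d/=np.linalg.norm(d)
    return T[:3,3],T[:3,:3]@d
def plane(n,uv,z,info=None):
    o,d=ray(n,uv,info); return o+d*(z-o[2])/d[2]
def tri(a,b):
    (o1,d1),(o2,d2)=a,b
    s=np.linalg.lstsq(np.c_[d1,-d2],o2-o1,rcond=None)[0]
    p,q=o1+s[0]*d1,o2+s[1]*d2; return (p+q)/2,np.linalg.norm(p-q)
E
python3 - <<'E'
from h import *
np.set_printoptions(precision=4,suppress=True)
T=lambda a,b:tri(ray("top",a),ray("scene",b))
print("sleeve +y",T((153.2,191.2),(347.5,203.7)),"-y",T((184.2,197),(316.8,191.2)),"corner +y",T((130,185),(370.7,215.7)))
c=[plane("top",u,.026) for u in[(146.7,172),(212.5,185.7),(204.5,221.2),(138.7,206.7)]]
print("tray",c,np.mean(c,0)); print("len",np.linalg.norm(c[0]-c[1]),np.linalg.norm(c[1]-c[2]))
e=(c[0]+c[3]-c[1]-c[2]); print("yaw",np.arctan2(-e[0],e[1]))
print("stem top",plane("scene",(328,209.5),.06),"plate",plane("scene",(326.5,217.5),.02))
print("tongs",[plane("top",u,.022) for u in[(342.2,171.2),(361.5,167.6),(366,241.8)]])
print("tongs sc",[plane("scene",(110+u[0]/3.571,130+u[1]/3.571),.022) for u in[(155,230),(84,225),(187,20)]])
t=imaging.camera("top"); 
hsv=cv2.cvtColor(t,cv2.COLOR_BGR2HSV); m=cv2.inRange(hsv,(8,60,90),(30,255,255)); m[:,:225]=0;m[:,300:]=0;m[:145]=0;m[230:]=0
k=max(cv2.findContours(m,0,2)[0],key=cv2.contourArea); u,r=cv2.minEnclosingCircle(k); print("slice",u,r,plane("top",u,.02))
E
```

```text
sleeve +y (array([0.537 , 0.3117, 0.1251]), np.float64(0.0012513280702186231)) -y (array([0.5194, 0.2266, 0.1214]), np.float64(0.0008994708259862375)) corner +y (array([0.5557, 0.3756, 0.1254]), np.float64(0.0006913799644648579))
tray [array([0.6082, 0.3525, 0.026 ]), array([0.5625, 0.1567, 0.026 ]), array([0.4577, 0.1813, 0.026 ]), array([0.5048, 0.3755, 0.026 ])] [0.5333 0.2665 0.026 ]
len 0.20107280459743598 0.10766128814206671
yaw -0.2338191804560682
stem top [0.5286 0.2689 0.06  ] plate [0.5309 0.2712 0.02  ]
tongs [array([ 0.5978, -0.2302,  0.022 ]), array([ 0.6074, -0.2881,  0.022 ]), array([ 0.3872, -0.2903,  0.022 ])]
tongs sc [array([ 0.6005, -0.2265,  0.022 ]), array([ 0.6126, -0.2835,  0.022 ]), array([ 0.3888, -0.2849,  0.022 ])]
slice (261.1690979003906, 179.93309020996094) 24.590150833129883 [0.5774 0.0118 0.02  ]
```

>>> {"method": "apply_moves", "body": {
  "deltas": [
    {"dp":[0,0,0],"roll":-0.18,"grip":1},
    {"dp":[-0.02,0,-0.039],"roll":0,"grip":1},
    {"dp":[-0.02,0,-0.039],"roll":0,"grip":1},
    {"dp":[-0.02,0,-0.039],"roll":0,"grip":1},
    {"dp":[-0.02,0,-0.039],"roll":0,"grip":1},
    {"dp":[-0.02,0,-0.039],"roll":0,"grip":1},
    {"dp":[-0.02,0,-0.039],"roll":0,"grip":1},
    {"dp":[-0.02,0,-0.039],"roll":0,"grip":1},
    {"dp":[-0.018,0,-0.039],"roll":0,"grip":1},
    {"dp":[0,0,0],"roll":0,"grip":1}
  ],
  "newtons": 25
}}

```text
time_s: 1.45
ee_pos: [0.4893, 0.2763, 0.216]
eef_rot: [-1.57, 0.001, 1.335]
force: [-1.1, 0.3, 0.2]
grip_width: 0.0006
```

>>> {"method": "apply_moves", "body": {
  "deltas": [
    {"dp":[0,0.05,0],"roll":0,"grip":1},
    {"dp":[0,0.05,0],"roll":0,"grip":1},
    {"dp":[0,0,-0.015],"roll":0,"grip":1},
    {"dp":[0,0,-0.014],"roll":0,"grip":1},
    {"dp":[0,0.001,-0.01],"roll":0,"grip":1},
    {"dp":[0,0.001,-0.009],"roll":0,"grip":1},
    {"dp":[0,0.001,-0.009],"roll":0,"grip":1},
    {"dp":[0,0.002,-0.009],"roll":0,"grip":1},
    {"dp":[0,0.004,-0.009],"roll":0,"grip":1},
    {"dp":[0,0.004,-0.008],"roll":0,"grip":1}
  ]
}}

```text
time_s: 2.7
ee_pos: [0.5691, 0.2588, 0.1031]
eef_rot: [-1.571, 0.0, 1.338]
force: [-0.7, -0.8, -0.3]
grip_width: 0.0008
```

>>> {"method": "apply_moves", "body": {
  "deltas": [
    {"dp":[0,0.005,-0.007],"roll":0,"grip":1},
    {"dp":[0,0.006,-0.007],"roll":0,"grip":1},
    {"dp":[0,0.007,-0.006],"roll":0,"grip":1},
    {"dp":[0,0.007,-0.006],"roll":0,"grip":1},
    {"dp":[0,0.006,-0.004],"roll":0,"grip":1},
    {"dp":[0,0.005,-0.003],"roll":0,"grip":1},
    {"dp":[0,0,0],"roll":0,"grip":1}
  ]
}}

```text
time_s: 3.58
ee_pos: [0.6007, 0.2512, 0.067]
eef_rot: [-1.571, 0.0, 1.338]
force: [-0.3, 0.5, 0.2]
grip_width: 0.0006
```

>>> {"method": "apply_moves", "body": {
  "deltas": [
    {"dp":[0,0,0.012],"roll":0,"grip":1},
    {"dp":[0,-0.03,0],"roll":0,"grip":1},
    {"dp":[0,-0.03,0],"roll":0,"grip":1},
    {"dp":[0,0,-0.017],"roll":0,"grip":1},
    {"dp":[0,0,-0.017],"roll":0,"grip":1},
    {"dp":[0,0.02,0],"roll":0,"grip":1},
    {"dp":[0,0.01,0],"roll":0,"grip":1},
    {"dp":[0,0.01,0],"roll":0,"grip":1},
    {"dp":[0,0.008,0],"roll":0,"grip":1}
  ]
}}

```text
time_s: 4.7
ee_pos: [0.6228, 0.2463, 0.0798]
eef_rot: [-1.574, -0.001, 1.338]
force: [4.2, -2.1, 7.8]
grip_width: 0.0007
```

>>> {"method": "apply_moves", "body": {
  "deltas": [
    {"dp":[0,0.005,0],"roll":0,"grip":1},
    {"dp":[0,0.005,0],"roll":0,"grip":1},
    {"dp":[0,0.004,0],"roll":0,"grip":1},
    {"dp":[0,0,0],"roll":0,"grip":1}
  ]
}}

```text
time_s: 5.2
ee_pos: [0.6216, 0.2462, 0.0648]
eef_rot: [-1.57, 0.001, 1.338]
force: [-0.6, -0.4, -0.2]
grip_width: 0.0005
```

>>> {"method": "apply_moves", "body": {
  "deltas": [
    {"dp":[0,-0.045,0],"roll":0,"grip":1},
    {"dp":[0,-0.045,0],"roll":0,"grip":1},
    {"dp":[0,-0.045,0],"roll":0,"grip":1},
    {"dp":[-0.053,0,-0.001],"roll":0,"grip":0},
    {"dp":[-0.053,0,-0.001],"roll":0,"grip":-1},
    {"dp":[-0.053,0,-0.001],"roll":0,"grip":-1},
    {"dp":[-0.053,0,-0.001],"roll":0,"grip":-1},
    {"dp":[-0.053,0,-0.002],"roll":0,"grip":-1},
    {"dp":[-0.053,0,-0.002],"roll":0,"grip":-1},
    {"dp":[-0.053,0,-0.002],"roll":0,"grip":-1}
  ]
}}

```text
time_s: 6.45
ee_pos: [0.5456, -0.1186, 0.2007]
eef_rot: [-1.571, -0.0, 1.338]
force: [0.3, 0.1, -0.6]
grip_width: 0.0667
```

>>> {"method": "apply_moves", "body": {
  "deltas": [
    {"dp":[-0.053,0,-0.002],"roll":0,"grip":-1},
    {"dp":[-0.053,0,-0.002],"roll":0,"grip":-1},
    {"dp":[-0.05,0,0],"roll":0,"grip":-1},
    {"dp":[0,0,0],"roll":-0.18,"grip":-1},
    {"dp":[0,0,0],"roll":-0.18,"grip":-1},
    {"dp":[0,0,0],"roll":0,"grip":-1}
  ]
}}

```text
time_s: 7.2
ee_pos: [0.514, -0.2698, 0.2005]
eef_rot: [-1.571, -0.0, 1.697]
force: [-0.4, 0.1, 0.7]
grip_width: 0.0939
```

```bash
python3 - <<'E'
from h import *
import pickle
o=ctrl.get_obs(); print(o["ee_pos"],o["eef_rot"],o["qpos"])
wi=imaging.camera_info("wrist"); w=imaging.camera("wrist"); pickle.dump(wi,open("wi1.pkl","wb"))
s=imaging.camera("scene"); t=imaging.camera("top"); cv2.imwrite("pics/w1.png",w); cv2.imwrite("pics/s1.png",s);cv2.imwrite("pics/t1.png",t)
z=lambda im,x,y,w,h:cv2.resize(im[y:y+h,x:x+w],(288,216),interpolation=cv2.INTER_CUBIC)
cv2.imwrite("pics/c2.png",np.hstack([cv2.copyMakeBorder(w,0,48,0,0,0),np.vstack([z(s,270,170,110,82),z(t,120,155,110,82)])]))
E
```

```text
[ 0.51404131 -0.26978711  0.2005352 ] [-1.57082918e+00 -3.14393951e-05  1.69676144e+00] [-5.46425090e-01  3.80526015e-01  1.45102317e+00  4.66378743e-05
  1.31003735e+00 -2.24319855e+00]
```

View pics/c2.png

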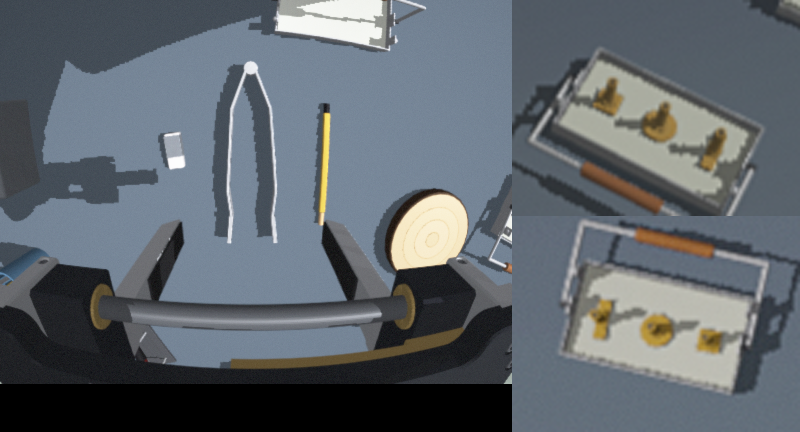

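```bash
python3 - <<'E'
from h import *
import pickle
wi=pickle.load(open("wi1.pkl","rb"))
P=lambda u,z:plane("wrist",u,z,wi)[:2]
jl,jr,b=P((230,242),.022),P((275,242),.022),P((251,62),.022)
j=(jl+jr)/2; d=j-b; L=np.linalg.norm(d); yaw=np.arctan2(d[1],d[0]); d/=L
o=(b+112*d/1000+j-116*d/1000)/2
print("tongs",jl,jr,b,"L",L,"yaw",yaw,"origin",o)
n=np.array([-d[1],d[0]])
for nm,u,z in[("pencil tip",(321,225),.004),("pencil end",(326,103),.004),("er",(165,135),.012),("er",(180,134),.012),("er",(184,167),.012),("er",(170,168),.012),("armL",(231,170),.022),("armR",(273,170),.022),("slice",(431,235),.02)]:
    p=P(u,z); print(nm,p,"tongs frame",(p-o)@d,(p-o)@n)
E
```

```text
tongs [ 0.61013032 -0.28697165] [ 0.60267759 -0.22865962] [ 0.38445708 -0.28793174] L 0.2239807960361658 yaw 0.13486692282260404 origin [ 0.49344868 -0.27314261]
pencil tip [ 0.57905034 -0.16711963] tongs frame 0.0990800212172403 0.09355034304317028
pencil end [ 0.41841731 -0.19022882] tongs frame -0.06320156382242453 0.09224946471351352
er [ 0.48220705 -0.38286991] tongs frame -0.025893308825889912 -0.10721936649831153
er [ 0.47913691 -0.36368707] tongs frame -0.026356269860929274 -0.08779791771779832
er [ 0.52003463 -0.35532444] tongs frame 0.015294485235351683 -0.08501026885243061
er [ 0.52342572 -0.37349068] tongs frame 0.016212179444327877 -0.10346749925609006
armL [ 0.514361   -0.29562506] tongs frame 0.017699464867543962 -0.02509013529892802
armR [ 0.50796887 -0.24559675] tongs frame 0.01809211269475563 0.025343355977190545
slice [0.57259323 0.00655749] tongs frame 0.11603389794732996 0.266518550210651
```

>>> {"method": "apply_moves", "body": {
  "deltas": [
    {"dp":[0,0.06,0],"roll":0,"grip":-1},
    {"dp":[0,0.06,0],"roll":0,"grip":-1},
    {"dp":[0,0.04,0],"roll":-0.01,"grip":-1},
    {"dp":[0,0.02,0],"roll":0,"grip":-1},
    {"dp":[0,0.0065,0],"roll":0,"grip":-1},
    {"dp":[0,0,0],"roll":0,"grip":-0.4},
    {"dp":[0,0,0],"roll":0,"grip":-0.1},
    {"dp":[0,0,0],"roll":0,"grip":0.02},
    {"dp":[0,0,0],"roll":0,"grip":0.02},
    {"dp":[0,0,0],"roll":0,"grip":0.02}
  ],
  "newtons": 25
}}

```text
time_s: 8.6
ee_pos: [0.5146, -0.2701, 0.0146]
eef_rot: [-1.572, 0.001, 1.708]
force: [0.2, -0.7, 4.0]
grip_width: 0.0482
```

>>> {"method": "apply_moves", "body": {
  "deltas": [
    {"dp":[0,0,0],"roll":0,"grip":0.02},
    {"dp":[0,-0.01,0],"roll":0,"grip":0.02},
    {"dp":[0,-0.03,0],"roll":0,"grip":0.02},
    {"dp":[0,-0.04,0],"roll":0,"grip":0.02},
    {"dp":[0,-0.04,0],"roll":0,"grip":0.02},
    {"dp":[0,-0.03,0],"roll":0,"grip":0.02},
    {"dp":[0,0,0],"roll":0,"grip":0.02}
  ]
}}

```text
time_s: 9.48
ee_pos: [0.5147, -0.2701, 0.1662]
eef_rot: [-1.574, 0.002, 1.708]
force: [-0.1, 0.1, -1.1]
grip_width: 0.046
```

```bash
python3 - <<'E'
from h import *
import pickle
o=ctrl.get_obs(); print(o["ee_pos"],o["grip_width"],o["force"])
wi=imaging.camera_info("wrist"); w=imaging.camera("wrist"); pickle.dump(wi,open("wi2.pkl","wb"))
s=imaging.camera("scene"); cv2.imwrite("pics/w2.png",w); cv2.imwrite("pics/s2.png",s)
z=lambda im,x,y,w,h:cv2.resize(im[y:y+h,x:x+w],(288,216),interpolation=cv2.INTER_CUBIC)
cv2.imwrite("pics/c3.png",np.hstack([cv2.copyMakeBorder(w,0,48,0,0,0),np.vstack([z(s,80,70,176,132),z(s,110,100,100,75)])]))
E
```

```text
[ 0.51467035 -0.27005555  0.16619651] 0.04596829987651031 [-0.07209406  0.09569053 -1.12873787]
```

View pics/c3.png

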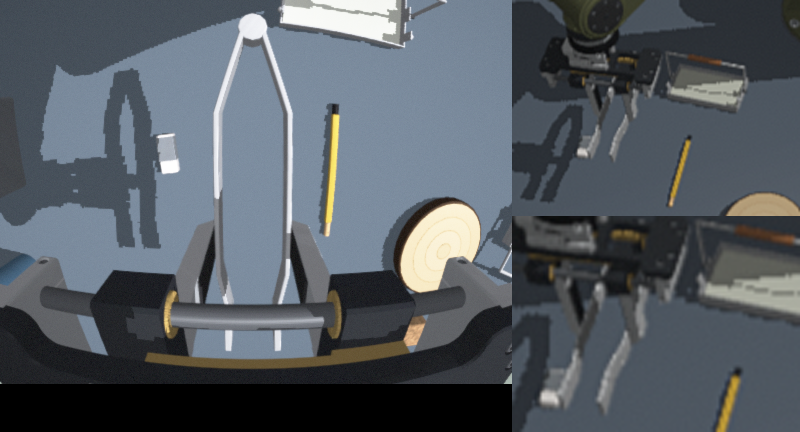

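```bash
python3 - <<'E'
from h import *
import pickle
wi=pickle.load(open("wi2.pkl","rb"))
tcp=np.array([.51467,-.27006]); yaw=1.708; X=np.array([np.cos(yaw),np.sin(yaw)]); F=np.array([X[1],-X[0]])
for nm,u in[("jl",(228,347)),("jr",(278,347)),("bow",(252.5,13)),("bowfront",(252.5,40))]:
    for z in(.165,.1735,.18):
        p=plane("wrist",u,z,wi)[:2]-tcp; print(nm,z,"fwd %.4f lat %.4f"%(p@F,p@X))
t=cv2.imread("pics/t1.png"); s=cv2.imread("pics/s1.png")
for n,im,(x,y,w,h) in(("top",t,(135,175,80,50)),("scene",s,(280,180,95,60))):
    hsv=cv2.cvtColor(im,cv2.COLOR_BGR2HSV); m=np.zeros(im.shape[:2],np.uint8)
    m[y:y+h,x:x+w]=cv2.inRange(hsv,(14,110,60),(28,255,255))[y:y+h,x:x+w]
    k,l,st,c=cv2.connectedComponentsWithStats(m)
    for i in range(1,k):
        if st[i,4]>12: print(n,st[i],c[i])
z=lambda im,x,y,w,h:cv2.resize(im[y:y+h,x:x+w],(400,400),interpolation=cv2.INTER_CUBIC)
cv2.imwrite("pics/c4.png",np.hstack([z(t,155,180,40,40),z(s,305,190,40,40)]))
E
```

```text
jl 0.165 fwd 0.1008 lat -0.0195
jl 0.1735 fwd 0.0915 lat -0.0185
jl 0.18 fwd 0.0845 lat -0.0178
jr 0.165 fwd 0.1007 lat 0.0208
jr 0.1735 fwd 0.0914 lat 0.0198
jr 0.18 fwd 0.0844 lat 0.0190
bow 0.165 fwd -0.1360 lat -0.0001
bow 0.1735 fwd -0.1334 lat -0.0001
bow 0.18 fwd -0.1314 lat -0.0001
bowfront 0.165 fwd -0.1195 lat -0.0001
bowfront 0.1735 fwd -0.1177 lat -0.0001
bowfront 0.18 fwd -0.1163 lat -0.0000
top [150 187   8  14  69] [153.76811594 193.46376812]
top [169 193  12  11 106] [174.87735849 198.06603774]
top [191 198   9   9  62] [194.93548387 201.96774194]
scene [301 201  11  12  76] [306.39473684 207.42105263]
scene [320 210  13  14 115] [326.06956522 217.06086957]
scene [342 220  10  14  62] [346.4516129  227.24193548]
```

View pics/c4.png

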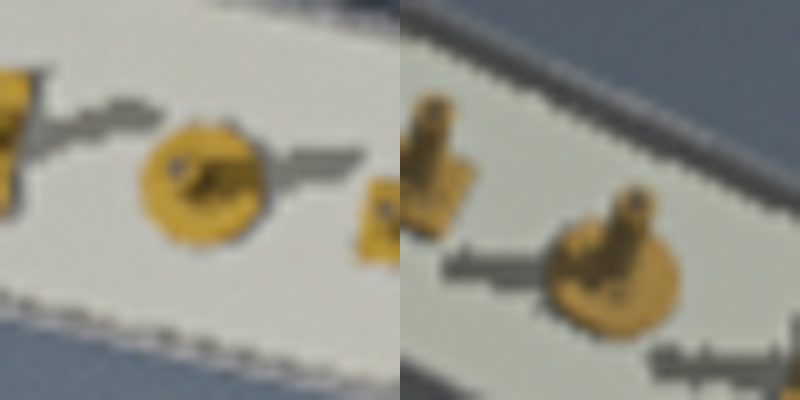

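```bash
python3 - <<'E'
from h import *
np.set_printoptions(precision=4,suppress=True)
print(plane("top",(173.3,197),.06),plane("top",(175.3,198.4),.02),plane("scene",(328.7,210),.06),plane("scene",(326.5,217.5),.02))
print(tri(ray("top",(173.3,197)),ray("scene",(328.7,210))))
for a,b,z in[((153.8,193.5),(346.5,227.2),.02),((194.9,202),(306.4,207.4),.02)]: print(plane("top",a,z),plane("scene",b,z))
E
```

```text
[0.5274 0.2671 0.06  ] [0.5278 0.2682 0.02  ] [0.5296 0.271  0.06  ] [0.5309 0.2712 0.02  ]
(array([0.5276, 0.2695, 0.056 ]), np.float64(0.003405328083495445))
[0.5439 0.3323 0.02  ] [0.5455 0.331  0.02  ]
[0.5157 0.21   0.02  ] [0.5148 0.2094 0.02  ]
```

>>> {"method": "apply_moves", "body": {
  "deltas": [
    {"dp":[0,0,0],"roll":0.12,"grip":0.02},
    {"dp":[0,0,0],"roll":0.13,"grip":0.02},
    {"dp":[0,0,0],"roll":0.12,"grip":0.02},
    {"dp":[0.024,0,0.008],"roll":0,"grip":0.02},
    {"dp":[0.044,0,0.016],"roll":0,"grip":0.02},
    {"dp":[0.044,0,0.016],"roll":0,"grip":0.02},
    {"dp":[0.044,0,0.016],"roll":0,"grip":0.02},
    {"dp":[0.044,0,0.016],"roll":0,"grip":0.02},
    {"dp":[0.044,0,0.016],"roll":0,"grip":0.02},
    {"dp":[0.044,0,0.016],"roll":0,"grip":0.02}
  ]
}}

```text
time_s: 10.82
ee_pos: [0.4783, 0.0359, 0.1625]
eef_rot: [-1.568, 0.001, 1.338]
force: [-0.0, 0.9, -0.2]
grip_width: 0.0464
```

>>> {"method": "apply_moves", "body": {
  "deltas": [
    {"dp":[0.044,0,0.016],"roll":0,"grip":0.02},
    {"dp":[0.044,0,0.016],"roll":0,"grip":0.02},
    {"dp":[0.044,0,0.016],"roll":0,"grip":0.02},
    {"dp":[0.044,0,0.016],"roll":0,"grip":0.02},
    {"dp":[0.04,0,0.012],"roll":0,"grip":0.02},
    {"dp":[0.024,0,0.008],"roll":0,"grip":0.02},
    {"dp":[0,0.03,0],"roll":0,"grip":0.02},
    {"dp":[0,0.02,0],"roll":0,"grip":0.02},
    {"dp":[0,0,0],"roll":0,"grip":0.02}
  ]
}}

```text
time_s: 11.95
ee_pos: [0.4517, 0.2867, 0.1115]
eef_rot: [-1.567, 0.003, 1.338]
force: [0.5, 0.4, -0.8]
grip_width: 0.0462
```

```bash
python3 - <<'E'
from h import *
import pickle
o=ctrl.get_obs(); print(o["time_s"],o["ee_pos"],o["eef_rot"],o["grip_width"],o["force"])
wi=imaging.camera_info("wrist"); w=imaging.camera("wrist"); pickle.dump(wi,open("wi3.pkl","wb"))
s=imaging.camera("scene");t=imaging.camera("top"); cv2.imwrite("pics/w3.png",w); cv2.imwrite("pics/s3.png",s); cv2.imwrite("pics/t3.png",t)
z=lambda im,x,y,w,h:cv2.resize(im[y:y+h,x:x+w],(400,300),interpolation=cv2.INTER_CUBIC)
cv2.imwrite("pics/c5.png",np.hstack([np.vstack([z(s,280,140,100,75),z(t,125,165,100,75)]),np.vstack([z(w,152,180,200,150),z(w,0,0,512,384)])]))
E
```

```text
11.95 [0.45173539 0.28671954 0.11147365] [-1.5670547   0.00338568  1.33810663] 0.04624009485118421 [ 0.52748132  0.38481386 -0.77820829]
```

View pics/c5.png

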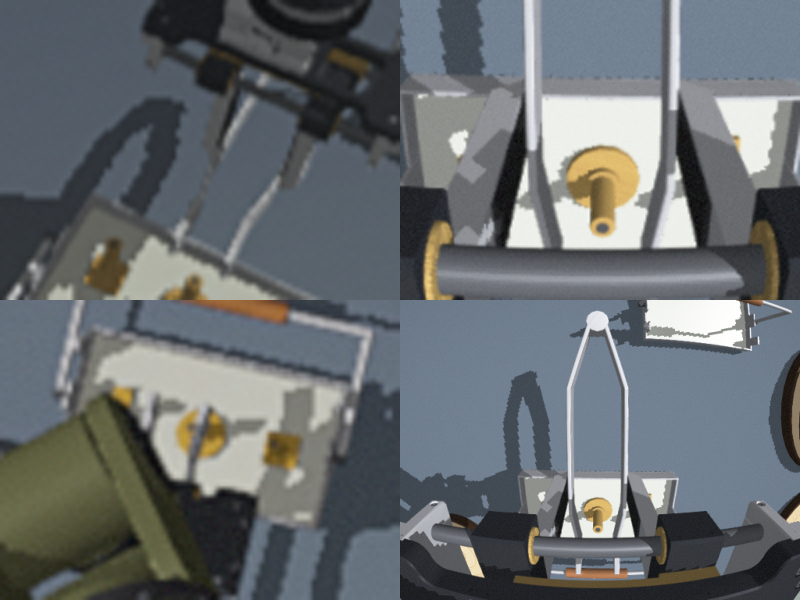

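```bash
python3 - <<'E'
from h import *
import pickle
np.set_printoptions(precision=4,suppress=True)
wi=pickle.load(open("wi3.pkl","rb"))
tcp=np.array([.4517,.2867]); yaw=1.338; X=np.array([np.cos(yaw),np.sin(yaw)]); F=np.array([X[1],-X[0]])
def sh(n,p): d=p[:2]-tcp; print(n,p,"fwd %.4f lat %.4f"%(d@F,d@X))
sh("stem wrist",plane("wrist",(253,293.5),.06,wi))
sh("plate wrist",plane("wrist",(253,268),.02,wi))
sh("stem est",np.array([.529,.2693,.06]))
for u in((175.75,191.75),(163.25,189.5)): sh("jaw end top",plane("top",u,.1185))
for u in((180,242),(230,268)): sh("jaw end scene",plane("scene",(280+u[0]/4,140+u[1]/4),.1185))
E
```

```text
stem wrist [0.531  0.2687 0.06  ] fwd 0.0814 lat 0.0008
plate wrist [0.5281 0.2694 0.02  ] fwd 0.0784 lat 0.0008
stem est [0.529  0.2693 0.06  ] fwd 0.0792 lat 0.0009
jaw end top [0.535  0.25   0.1185] fwd 0.0895 lat -0.0165
jaw end top [0.5421 0.2846 0.1185] fwd 0.0884 lat 0.0188
jaw end scene [0.5398 0.2538 0.1185] fwd 0.0933 lat -0.0116
jaw end scene [0.5501 0.2893 0.1185] fwd 0.0952 lat 0.0252
```

>>> {"method": "apply_moves", "body": {
  "deltas": [
    {"dp":[0.001,0,-0.005],"roll":0,"grip":0.02},
    {"dp":[0,0.015,0],"roll":0,"grip":0.02},
    {"dp":[0,0.015,0],"roll":0,"grip":0.02},
    {"dp":[0,0.015,0],"roll":0,"grip":0.02},
    {"dp":[0,0.01,0],"roll":0,"grip":0.02},
    {"dp":[0,0.007,0],"roll":0,"grip":0.02},
    {"dp":[0,0,0],"roll":0,"grip":0.02}
  ]
}}

```text
time_s: 12.98
ee_pos: [0.458, 0.2871, 0.0516]
eef_rot: [-1.57, 0.0, 1.338]
force: [-0.5, -0.1, -1.2]
grip_width: 0.0459
```

```bash
python3 - <<'E'
from h import *
import pickle
o=ctrl.get_obs(); print(o["time_s"],o["ee_pos"],o["eef_rot"],o["grip_width"],o["force"])
wi=imaging.camera_info("wrist"); w=imaging.camera("wrist"); pickle.dump(wi,open("wi4.pkl","wb"))
s=imaging.camera("scene");t=imaging.camera("top"); cv2.imwrite("pics/w4.png",w); cv2.imwrite("pics/s4.png",s); cv2.imwrite("pics/t4.png",t)
z=lambda im,x,y,w,h:cv2.resize(im[y:y+h,x:x+w],(400,300),interpolation=cv2.INTER_CUBIC)
cv2.imwrite("pics/c6.png",np.hstack([np.vstack([z(s,280,160,80,60),z(t,135,165,80,60)]),np.vstack([z(w,182,240,132,99),z(w,0,0,512,384)])]))
E
```

```text
12.975 [0.45795589 0.28711724 0.05155192] [-1.57032760e+00  4.08549698e-04  1.33796738e+00] 0.04592029483129818 [-0.46359792 -0.14121845 -1.249665  ]
```

View pics/c6.png

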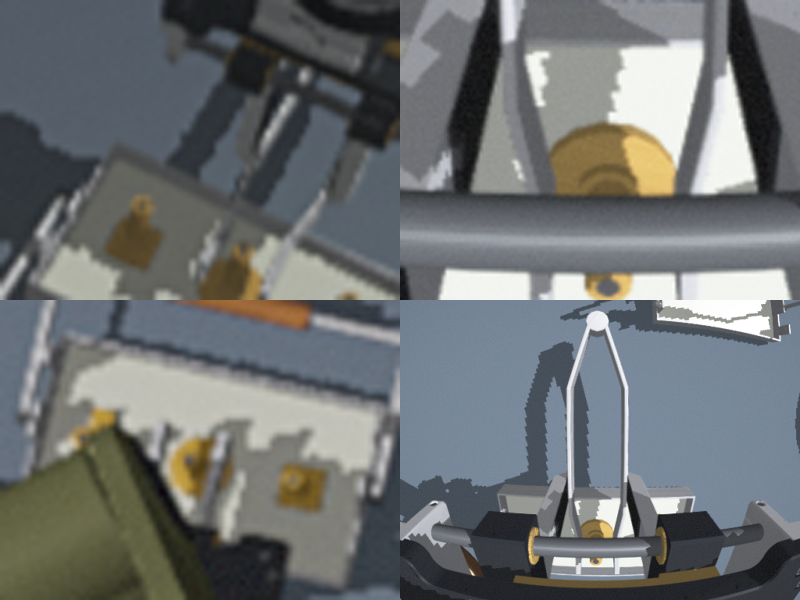

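>>> {"method": "apply_moves", "body": {
  "deltas": [
    {"dp":[0,0,0],"roll":0,"grip":0.1},
    {"dp":[0,0,0],"roll":0,"grip":0.18},
    {"dp":[0,0,0],"roll":0,"grip":0.22},
    {"dp":[0,0,0],"roll":0,"grip":0.26},
    {"dp":[0,0,0],"roll":0,"grip":0.4},
    {"dp":[0,0,0],"roll":0,"grip":1},
    {"dp":[0,0,0],"roll":0,"grip":1},
    {"dp":[0,0,0],"roll":0,"grip":1}
  ],
  "newtons": 28
}}

```text
time_s: 14.12
ee_pos: [0.4581, 0.2872, 0.052]
eef_rot: [-1.571, -0.0, 1.338]
force: [-0.4, -1.0, 0.8]
grip_width: 0.034
```

>>> {"method": "apply_moves", "body": {
  "deltas": [
    {"dp":[0,-0.004,0],"roll":0,"grip":1},
    {"dp":[0,-0.008,0],"roll":0,"grip":1},
    {"dp":[0,-0.015,0],"roll":0,"grip":1},
    {"dp":[0,-0.02,0],"roll":0,"grip":1},
    {"dp":[0,-0.02,0],"roll":0,"grip":1},
    {"dp":[0,-0.02,0],"roll":0,"grip":1},
    {"dp":[0,-0.015,0],"roll":0,"grip":1},
    {"dp":[0,0,0],"roll":0,"grip":1}
  ]
}}

```text
time_s: 15.12
ee_pos: [0.4585, 0.2874, 0.1552]
eef_rot: [-1.572, -0.001, 1.338]
force: [0.6, 0.7, -2.1]
grip_width: 0.0336
```

```bash
python3 - <<'E'
from h import *
o=ctrl.get_obs(); print(o["time_s"],o["ee_pos"],o["eef_rot"],o["grip_width"],o["force"])
w=imaging.camera("wrist")
s=imaging.camera("scene");t=imaging.camera("top"); cv2.imwrite("pics/w5.png",w); cv2.imwrite("pics/s5.png",s); cv2.imwrite("pics/t5.png",t)
z=lambda im,x,y,w,h:cv2.resize(im[y:y+h,x:x+w],(400,300),interpolation=cv2.INTER_CUBIC)
cv2.imwrite("pics/c7.png",np.hstack([np.vstack([z(s,280,130,100,75),z(t,135,165,80,60)]),np.vstack([z(w,182,240,132,99),z(w,0,0,512,384)])]))
E
```

```text
15.125 [0.45845632 0.28739528 0.15524868] [-1.57244984e+00 -1.47169277e-03  1.33802007e+00] 0.03357518525863363 [ 0.56914705  0.68047363 -2.10401445]
```

View pics/c7.png

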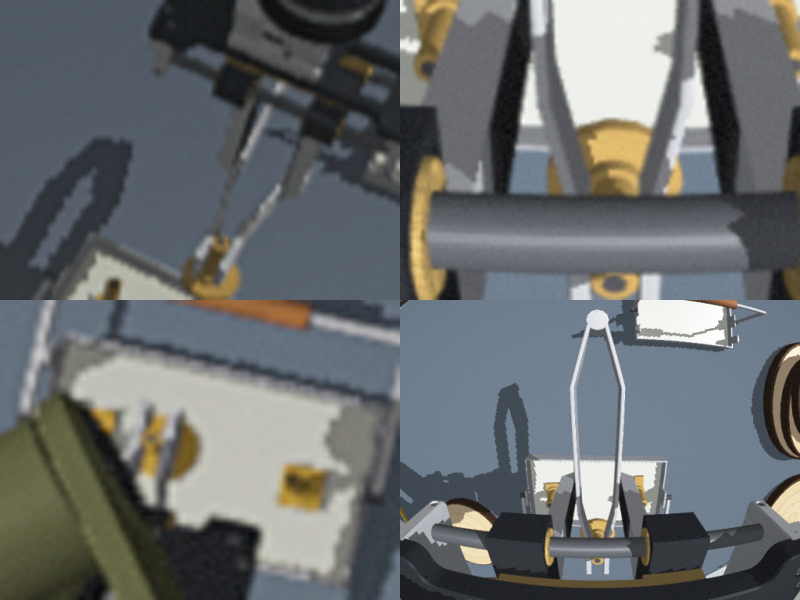

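>>> {"method": "apply_moves", "body": {
  "deltas": [
    {"dp":[-0.01,0,-0.0043],"roll":0,"grip":1},
    {"dp":[-0.02,0,-0.0086],"roll":0,"grip":1},
    {"dp":[-0.025,0,-0.0108],"roll":0,"grip":1},
    {"dp":[-0.025,0,-0.0108],"roll":0,"grip":1},
    {"dp":[-0.025,0,-0.0108],"roll":0,"grip":1},
    {"dp":[-0.025,0,-0.0108],"roll":0,"grip":1},
    {"dp":[-0.025,0,-0.0108],"roll":0,"grip":1},
    {"dp":[-0.025,0,-0.0108],"roll":0,"grip":1},
    {"dp":[-0.025,0,-0.0108],"roll":0,"grip":1},
    {"dp":[-0.02,0,-0.0086],"roll":0,"grip":1}
  ]
}}

```text
time_s: 16.52
ee_pos: [0.5004, 0.0442, 0.1535]
eef_rot: [-1.57, 0.0, 1.337]
force: [-0.1, 0.2, -1.5]
grip_width: 0.0341
```

>>> {"method": "apply_moves", "body": {
  "deltas": [
    {"dp":[-0.013,0,-0.0056],"roll":0,"grip":1},
    {"dp":[-0.005,0,-0.0022],"roll":0,"grip":1},
    {"dp":[0,0.008,0],"roll":0,"grip":1},
    {"dp":[0,0.012,0],"roll":0,"grip":1},
    {"dp":[0,0.008,0],"roll":0,"grip":1},
    {"dp":[0,0,0],"roll":0,"grip":1},
    {"dp":[0,0,0],"roll":0,"grip":1},
    {"dp":[0,0,0],"roll":0,"grip":1}
  ]
}}

```text
time_s: 17.52
ee_pos: [0.5043, 0.0266, 0.1263]
eef_rot: [-1.571, -0.0, 1.338]
force: [-0.4, 0.9, -1.3]
grip_width: 0.0339
```

```bash
python3 - <<'E'
from h import *
o=ctrl.get_obs(); print(o["time_s"],o["ee_pos"],o["eef_rot"],o["grip_width"],o["force"])
w=imaging.camera("wrist")
s=imaging.camera("scene");t=imaging.camera("top"); cv2.imwrite("pics/w6.png",w); cv2.imwrite("pics/s6.png",s); cv2.imwrite("pics/t6.png",t)
z=lambda im,x,y,w,h:cv2.resize(im[y:y+h,x:x+w],(400,300),interpolation=cv2.INTER_CUBIC)
cv2.imwrite("pics/c8.png",np.hstack([np.vstack([z(s,190,150,80,60),z(s,100,80,280,210)]),np.vstack([z(t,220,140,88,66),z(t,120,120,300,225)])]))
E
```

```text
17.525 [0.50427478 0.02655907 0.12627733] [-1.57145124e+00 -1.40154165e-04  1.33804095e+00] 0.03389356206360856 [-0.43645028  0.92160454 -1.25596852]
```

View pics/c8.png

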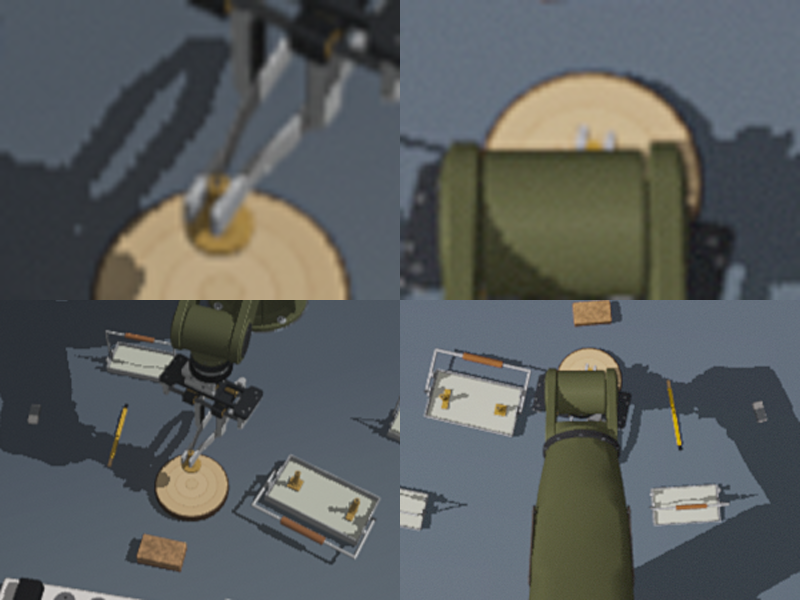

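```bash
python3 - <<'E'
from h import *
s=cv2.imread("pics/s6.png")
print(plane("scene",(234.2,195.8),.0947))
hsv=cv2.cvtColor(s,cv2.COLOR_BGR2HSV); m=cv2.inRange(hsv,(8,50,80),(30,255,255)); m[:,:200]=0;m[:,270:]=0;m[:185]=0;m[240:]=0
k=max(cv2.findContours(m,0,2)[0],key=cv2.contourArea); p=k[:,0]; print(p.min(0),p.max(0))
s0=cv2.imread("pics/s1.png");hsv=cv2.cvtColor(s0,cv2.COLOR_BGR2HSV); m=cv2.inRange(hsv,(8,50,80),(30,255,255)); m[:,:200]=0;m[:,270:]=0;m[:180]=0;m[240:]=0
k=max(cv2.findContours(m,0,2)[0],key=cv2.contourArea); e=cv2.fitEllipse(k); print(e,plane("scene",e[0],.018))
E
```

```text
[0.5807115  0.01425958 0.0947    ]
[209 188] [259 231]
((233.7470703125, 209.22048950195312), (43.38664245605469, 50.15824890136719), 87.09838104248047) [0.57907129 0.01103526 0.018     ]
```

```bash
python3 -c "
from station import ctrl
o=ctrl.get_obs(); print(o['time_s'],o['joint_vel'].round(4),o['grip_width']); print(ctrl.hand_in())"
```

```text
17.675 [-0.0001 -0.0004  0.0005 -0.0002  0.0022  0.0004] 0.0339226896927907
the job is handed in; nothing more can be done
None
```

The job is handed in at 17.7 s of the 69 s allowed, with the tongs still squeezed on the round stamp above the wood slice.

**What I did:**
1. I pushed the tray handle over with closed fingers and pressed it down from above. The force rose to about 8 N and then dropped to nearly zero as it snapped past its catches. Later pictures show it lying level beyond the far wall.
2. I picked up the tongs about 20 mm ahead of the middle of their grip zone and set the jaws around the round stamp's stem. I clamped at 28 N; the opening stopped at 34 mm, about what a 12 mm stem should give.
3. I lifted the stamp and carried it over the slice.

**Last checks:**
- **Stamp position:** in the scene camera the stamp sits about 4 mm from the slice's centre. I worked out its face height from the gripper pose at about 7 cm above the slice, not from a direct measurement.
- **Upright and still:** the stamp looked upright with its face down, and the joints were at rest. I judged the tilt by eye only.
- **Other items:** in the last pictures the other two stamps, pencil, eraser and sanding block looked to be where they were. I did not measure them.

**What disagreed:** single-camera position readings differed by 3 to 6 mm. One scene-camera reading put the jaws about 6 mm further sideways than the top camera did, but the close look before clamping showed the stem centred between them.

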